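# Put the isolation kit away: plugs into the sealed enclosure, padlocks on the hook

## Robot

A 6-joint arm with a two-finger parallel gripper is mounted at the origin on a cart in front of the work surface, level with it; the furniture and walls round the work are solid. World frame = base frame: x ahead of the robot, y to its left, z up, the work surface at z = 0. Lengths are in m, angles in rad, forces in N, time in s.
With the tool pointing down it reaches from about 0.35 to 0.925 m from the base axis. Payload 6.4 kg.
Tool frame: the origin (TCP) lies on the mounting face of the last link; the fingertips stand 173 mm ahead of it and the grasp point (between the pads) lies 155 mm ahead of it (ctrl.grasp_offset is the distance from the TCP to the grasp point, in m); z points along the fingers, y is the line along which they close (so a half turn about z gives the same grasp; the last joint's range is limited). The gripper opens to 85 mm and grips with 20 to 120 N. Pads are 22 mm wide; open, the fingers measure 114 mm over their backs; the gripper's body (76 mm by 85 mm) begins 54 mm behind the grasp point. The pads swing forward as they close: fully open they stand 13 mm farther back than shut.
Start: joints at [-1.332, 0.245, 1.558, -0, 1.339, -0.174], TCP at [0.261, -0.595, 0.405] pointing down, gripper open.
Joint ranges: [-3.13, 3.13], [-1.02, 2.26], [0.13, 2.54], [-0.95, 4.09], [0.21, 2.88], [-2.74, 2.74]. Speed limits (rad/s): [2.57, 2.57, 3.14, 3.14, 3.14, 3.14].

## Interface

Orientations are given as a 3x3 rotation matrix whose columns are the frame's x, y, z axes.
In Python, from workcell import sensors, imaging, job, finder, ctrl gives the robot as it stands. The module is installed in compiled form; this text tells all that it offers.
- The arm moves only by the tool step_arm, never from a script. Its argument "targets" is a list of rows, each a list of 2 entries, a list of its own where there are three numbers: the shift along the tool's x, y, z each as a share of 30 cm, from -1 to 1, then the turn about the tool's z as a share of 2 pi rad, from -1 to 1. A call has 1 to 20 rows; each row shifts and turns the commanded pose from where the row before left it, along the tool's axes as they then stand; what a row does not reach is not made up. A row lasts 1/10 s, in which the tool goes at most 50 mm and 8.59 degrees, less where a joint would pass 70% of its speed; a pose out of reach is approached as far as the arm can. A call with a number of a shift or a turn outside -1 to 1 is refused whole. A call with a gripper value outside its range is refused whole. "fingers" is the opening, from 0 (shut) to 1 (fully open), set as the call begins (left out, the last holds). The fingers move at their own pace and stop on an object; "grip_force" is the grip in N (left out, the last holds). Time passes only in rows, so rows that do not move let the fingers close. It gives the time, the measured TCP pose, the force, the opening and the grip force at its end, in the units of the state.
- sensors.read_state(): the state, without advancing time (a new reading comes with each control period).
- imaging.grab_frame(name): name is "scene" or "top" or "wrist"; returns a dict with "color" (384x512x3 uint8, red, green, blue), "fx", "fy", "cx", "cy" (pixels), "R" (3x3) and "t" (3): a world point X has camera coordinates R X + t; the wrist camera has in their place "hand_eye" (4x4, takes a point from camera to tool coordinates, whose origin is the TCP and whose axes are the flange's). Camera axes: x right, y down, z forward; pixel columns grow to the right and rows downward; lengths in m; the calibration is good to about 2 mm. A picture is of the moment at which its call begins: read the wrist's pose just before it. There is no depth.
- job.job_done(): hands the job in; it is judged then, once.
Trained networks look in the newest picture that a camera, given by its name, has taken for a name from the list of things; names that differ only in an ending like _2 or _b are one class to them, and where a whole thing is asked for, a point or a joint stands for the part that bears it (a point fixed in the world has none). Each returns a list of dicts, best first, with "conf" (0 to 1); they miss things now and then, are a little off and sometimes report something else, mostly with a low value. They report only what shows in the picture. A call takes as long as a camera call.
- finder.boxes_of(query, camera): "point" ([x, y, z] in m, in world coordinates, good to about 4 mm: the middle of the surface that is visible of it).
- finder.trace(query, camera): "mask" (384x512 bool, what is visible of it).
- finder.tip_of(query, camera): "point" ([x, y, z] in m, in world coordinates, good to about 4 mm: a listed point, or the origin of a listed thing).
The state is a dict: "clock": time; "joint_positions": joint angles; "dq": joint speeds; "effort": joint torques, N m; "ee_pos": TCP position; "ee_rot": TCP orientation; "force": force on the tool from outside, world axes, zero at the start; "moment": the same for the moment, N m; "width": opening from 0.0 (shut) to 1.0 (fully open); "grasp_force": force on a finger pad.
Only numpy, scipy, OpenCV 4.12 (cv2) and the standard library are available. Lean on these libraries where they do the work, as an engineer would, in place of code of your own. Each camera call takes 0.05 s, during which the arm holds its last target. There are 200 camera calls.

## Task

Put the high-voltage isolation kit away: lay all the orange plugs in the open enclosure, then shut its door and turn the T-handle clockwise fully home so that the door is drawn tight on its gasket. Hang every loose padlock by its shackle on the lock hook beside the padlock that already hangs there, without knocking that one off, and leave the other things on the bench where they are.

Things in the scene. Friction and masses are not known exactly. Their poses are not given: they have to be found in the camera images.
- enclosure: Grey sheet-metal enclosure lying on its back, an open box 160 (x) x 270 (y) x 85 mm high, walls and floor 5 mm, door on top. Fixed. Origin: centre of its underside; x points to the hinge side, y along the hinge, z up. A steel keeper lies under the middle of the front (-x) rim, reaching 29 mm in from the outer front face. Two cable glands stick 10 mm out of its +y side.
- door (a joint): Door angle, rad: 0 = tight on the frame, 1.57 = upright. Starts open, 1.3 to 1.5. The stiff hinge holds it, or lets it sink slowly. The sponge gasket on the front rim keeps a door that is merely laid shut about 4 mm open at its free edge (0.02 rad) and springs back when pressed; only the T-handle latch draws it tight (below 0.011).
- door_hinge (a point): Point on the hinge axis, midway along it, 88 mm above the bench, 85 mm from the enclosure's middle. Its axes turn with the door; with the door shut they are those of the enclosure. y lies along the hinge; the door extends to its own -x.
- door_edge (a point): Middle of the door's free edge on its outer face, at -168, 0, 9 mm from door_hinge in the door's axes. The door is a plate 276 mm along the hinge, its own z from 1 to 9 mm; 0.35 kg; 5 N at the edge closes it.
- t_handle (a joint): T-handle angle, rad: 0 = unlatched, bar parallel to the hinge; grows clockwise seen from outside (from above when shut) to the stop at 1.57 = home, bar square to the hinge. From 0.36 its tongue runs under the keeper and draws the door down until 1.33; then it stays. Needs under 0.5 N m. Turned beyond 0.3 with the door open, it stops the door from shutting.
- t_handle_grip (a point): Centre of the black T-bar, 80 mm long (own y), 14 mm wide (own x), 16 mm high, on a round stem (18 mm) in the middle of the door's outer face, 120 mm from the hinge. 43 mm out from the hinge plane, 34 mm from the outer face. Its z points out of the door; it turns with the handle.
- hook_root (a point): Root of the lock hook: a steel bar 6 mm thick on an upright post (14 mm), level, 130 mm above the bench; it leaves the post toward this point's own -x and is straight for 165 mm. The point lies on the bar's axis at the post. Foot plate 85 x 75 x 10 mm under its rear part. Fixed.
- hook_tip (a point): Tip of the hook: the last 7 mm of the bar turn up, so that the bar's axis ends here 8 mm above the straight part and 172 mm from the root (the metal ends 3 mm beyond, 11 mm above the bar's axis). Axes as hook_root.
- plug_1: Orange high-voltage plug with a black cable nose, 40 (x) x 85 (y) x 45 mm high, 0.1 kg, lying on the bench. Origin: under the middle of its overall size. Its block, 36 mm wide, spans x -16 to 20, y -42 to 8, z 0 to 45 mm; a small rib stands out to x -20 at y -26 to 3. Grasp the block across x. All alike; two or three are there (None if absent).
- plug_2: Orange high-voltage plug with a black cable nose, 40 (x) x 85 (y) x 45 mm high, 0.1 kg, lying on the bench. Origin: under the middle of its overall size. Its block, 36 mm wide, spans x -16 to 20, y -42 to 8, z 0 to 45 mm; a small rib stands out to x -20 at y -26 to 3. Grasp the block across x. All alike; two or three are there (None if absent).
- plug_3: Orange high-voltage plug with a black cable nose, 40 (x) x 85 (y) x 45 mm high, 0.1 kg, lying on the bench. Origin: under the middle of its overall size. Its block, 36 mm wide, spans x -16 to 20, y -42 to 8, z 0 to 45 mm; a small rib stands out to x -20 at y -26 to 3. Grasp the block across x. All alike; two or three are there (None if absent).
- lock_1: Loose safety padlock, red body, closed steel shackle, 38 mm wide (own y), 18 thick (own z, 0 to 18), 74 long (own x, up: base at -37, body up to -3, top of shackle +37). Opening of the shackle 18 wide, x -3 to 31, narrowing like a roof at the top; wire 6. Origin: middle of one face. Stands on its base on the bench. Two or three are there (None if absent).
- lock_1_eye (a point): Top of the opening of lock_1's shackle, mid-thickness (body point 31, 0, 9 mm), where it rests on the bar; once hung it lies 4 to 5 mm above the axis of the bar. Axes as the body.
- lock_2: Loose padlock just like lock_1. Two or three are there (None if absent).
- lock_2_eye (a point): Top of the opening of lock_2's shackle, mid-thickness (body point 31, 0, 9 mm), where it rests on the bar; once hung it lies 4 to 5 mm above the axis of the bar. Axes as the body.
- lock_3: Loose padlock just like lock_1. Two or three are there (None if absent).
- lock_3_eye (a point): Top of the opening of lock_3's shackle, mid-thickness (body point 31, 0, 9 mm), where it rests on the bar; once hung it lies 4 to 5 mm above the axis of the bar. Axes as the body.
- lock_hung: The padlock that hangs on the hook from the start, near the post; just like lock_1, its shackle round the bar.
- lock_hung_eye (a point): Top of the opening of the hung padlock's shackle, mid-thickness.
- tape_black: Roll of black tape, 62 x 19 mm, lying on the bench; a bystander. Origin: centre of its underside.
- marker: Marker pen, 134 mm, lying on the bench; a bystander. Origin: centre of its underside.
- bearing_b: Ball bearing, 62 x 16 mm, lying on the bench; a bystander. Origin: centre of its underside.
- torch: Black pocket torch, 116 mm, in front of the tall drive unit, whose orange service lever juts out over the bench at 0.25 to 0.37 m height, lying on the bench; a bystander. Origin: centre of its underside.

How it is judged:
On the way, in this order (a step that is already met when the one before it is completed fails the run):
1. all plugs lie in the enclosure, its door open (x of plug_1 in the frame of enclosure between -0.075 and 0.075 m and y of plug_1 in the frame of enclosure between -0.13 and 0.13 m and z of plug_1 in the frame of enclosure between -0.005 and 0.05 m and x of plug_2 in the frame of enclosure between -0.075 and 0.075 m and y of plug_2 in the frame of enclosure between -0.13 and 0.13 m and z of plug_2 in the frame of enclosure between -0.005 and 0.05 m and x of plug_3 in the frame of enclosure between -0.075 and 0.075 m and y of plug_3 in the frame of enclosure between -0.13 and 0.13 m and z of plug_3 in the frame of enclosure between -0.005 and 0.05 m and value of joint door above 0.5 rad), for 0.2 s.
2. the door is laid shut on the gasket, the handle not yet turned home (x of plug_1 in the frame of enclosure between -0.075 and 0.075 m and y of plug_1 in the frame of enclosure between -0.13 and 0.13 m and z of plug_1 in the frame of enclosure between -0.005 and 0.05 m and x of plug_2 in the frame of enclosure between -0.075 and 0.075 m and y of plug_2 in the frame of enclosure between -0.13 and 0.13 m and z of plug_2 in the frame of enclosure between -0.005 and 0.05 m and x of plug_3 in the frame of enclosure between -0.075 and 0.075 m and y of plug_3 in the frame of enclosure between -0.13 and 0.13 m and z of plug_3 in the frame of enclosure between -0.005 and 0.05 m and value of joint door below 0.06 rad and value of joint t_handle below 0.6 rad), for 0.2 s.
3. the T-handle is turned fully home and the door drawn tight (value of joint door below 0.011 rad and value of joint t_handle above 1.42 rad), for 0.3 s.
At the end, for the whole second after the job is handed in: Plugs inside the enclosure; door below 0.011 rad, T-handle beyond 1.42 rad; every padlock hangs at rest on the straight part of the hook bar, upright within 0.3 rad, the top of its shackle opening within 9 mm sideways of the bar's axis and -4 to +10 mm in height (all of step 3 and x of plug_1 in the frame of enclosure between -0.075 and 0.075 m and y of plug_1 in the frame of enclosure between -0.13 and 0.13 m and z of plug_1 in the frame of enclosure between -0.005 and 0.05 m and x of plug_2 in the frame of enclosure between -0.075 and 0.075 m and y of plug_2 in the frame of enclosure between -0.13 and 0.13 m and z of plug_2 in the frame of enclosure between -0.005 and 0.05 m and x of plug_3 in the frame of enclosure between -0.075 and 0.075 m and y of plug_3 in the frame of enclosure between -0.13 and 0.13 m and z of plug_3 in the frame of enclosure between -0.005 and 0.05 m and x of lock_1_eye in the frame of hook_root between -0.168 and -0.008 m and y of lock_1_eye in the frame of hook_root between -0.009 and 0.009 m and z of lock_1_eye in the frame of hook_root between -0.004 and 0.01 m and angle between each of lock_1, lock_2, lock_3, lock_hung's own x axis and vertical below 0.3 rad and x of lock_2_eye in the frame of hook_root between -0.168 and -0.008 m and y of lock_2_eye in the frame of hook_root between -0.009 and 0.009 m and z of lock_2_eye in the frame of hook_root between -0.004 and 0.01 m and x of lock_3_eye in the frame of hook_root between -0.168 and -0.008 m and y of lock_3_eye in the frame of hook_root between -0.009 and 0.009 m and z of lock_3_eye in the frame of hook_root between -0.004 and 0.01 m and x of lock_hung_eye in the frame of hook_root between -0.168 and -0.008 m and y of lock_hung_eye in the frame of hook_root between -0.009 and 0.009 m and z of lock_hung_eye in the frame of hook_root between -0.004 and 0.01 m and linear speed of each of lock_1, lock_2, lock_3, lock_hung below 0.05 m/s); the robot touches nothing.
It fails at once if the padlock that hangs on the hook from the start is knocked off (z of lock_hung_eye in the frame of hook_root below -0.02 m).
It fails at once if a bystander (tape, marker, bearing, torch) is shifted by more than 4 cm (distance of any of tape_black, marker, bearing_b, torch from where it was at the start of the episode above 0.04 m).
Of plug_1, plug_2, plug_3 only 2 to 3 are there at a start; the rules pass over those that are not, and their reading is None.
Of lock_1, lock_2, lock_3 only 2 to 3 are there at a start; the rules pass over those that are not, and their reading is None.
At some moment in a run one of plug_1, plug_2, plug_3 may be knocked a few centimetres aside while the robot is not near it.
It also fails if it takes over 210 s, if anything falls off the work surface, if the arm or the gripper's body presses on something with over 40 N, if the wrist force passes 120 N, or if a joint passes its speed limit or range.

## Working session

There is one attempt and no reset: what is moved stays moved. The work goes in short steps, Python scripts to look and compute and a tool call to move; the robot and the scene stay as the last step left them, time stands still between calls to the robot, and variables do not carry over. Pictures are saved under pics/ and viewed, at most 14 in all, crops included, and the job is handed in when it is done.

Besides the shell and the picture viewer there is one more tool, called after "Call:" as name([rows], argument=value, ...), one row to a line, values as JSON. step_arm: Moves the arm, as the interface text tells. Shift numbers are shares of 30 cm and turn numbers shares of 2 pi rad, none past 1 either way. Its arguments: {"type":"object","properties":{"targets":{"type":"array","items":{"type":"array"}},"fingers":{"type":"number"},"grip_force":{"type":"number"}},"required":["targets"]}

```bash
mkdir -p pics; cat > h.py <<'E'
import numpy as np, cv2
from workcell import sensors, imaging, job, finder, ctrl
np.set_printoptions(precision=3,suppress=True)
def shot(cam,name):
    f=imaging.grab_frame(cam); cv2.imwrite(f'pics/{name}.png',f['color'][:,:,::-1]); return f
def tips(q,cam,k=4,m=0.2):
    for d in finder.tip_of(q,cam)[:k]:
        if d['conf']>m: print(cam,q,round(d['conf'],2),np.array(d['point']))
def state():
    s=sensors.read_state(); print('t',round(s['clock'],2),'p',np.array(s['ee_pos']),'F',np.array(s['force']),'w',round(s['width'],3),'g',s['grasp_force']); print(np.array(s['ee_rot'])); print('q',np.array(s['joint_positions'])); return s
E
python3 - <<'E'
from h import *
state(); print(ctrl.grasp_offset)
ims=[]
for c in ('scene','top'):
    f=shot(c,c+'0'); ims.append(f['color'][:,:,::-1]); print(c,-np.array(f['R']).T@f['t'],f['fx'])
    for q in ['enclosure','door_hinge','door_edge','t_handle_grip','hook_root','hook_tip','plug_1','lock_1','lock_1_eye','lock_hung_eye','tape_black','marker','bearing_b','torch']: tips(q,c)
E
```

```text
t 0.0 p [ 0.261 -0.595  0.404] F [-0.09  -0.434 -0.382] w 1.002 g 0.0
[[ 0.916  0.401 -0.001]
 [ 0.401 -0.916  0.002]
 [ 0.    -0.002 -1.   ]]
q [-1.332  0.246  1.559 -0.     1.339 -0.174]
0.1547
scene [-0.463 -0.746  0.859] 497.40750406405635
scene door_hinge 0.96 [ 0.699 -0.015  0.087]
scene door_edge 0.83 [ 0.69  -0.013  0.255]
scene t_handle_grip 0.61 [ 0.726 -0.015  0.213]
scene hook_root 0.56 [ 0.449 -0.253  0.133]
scene hook_root 0.48 [ 0.623 -0.239  0.13 ]
scene hook_root 0.3 [ 0.428 -0.139  0.04 ]
scene hook_tip 0.47 [ 0.453 -0.256  0.137]
scene plug_1 0.77 [ 0.457  0.063 -0.001]
scene plug_1 0.63 [ 0.45  -0.029 -0.001]
scene plug_1 0.6 [ 0.528  0.257 -0.001]
scene lock_1 0.52 [0.447 0.167 0.037]
scene lock_1 0.49 [ 0.428 -0.139  0.038]
scene lock_hung_eye 0.56 [ 0.597 -0.246  0.133]
scene tape_black 0.64 [ 0.766  0.2   -0.003]
scene marker 0.55 [ 0.369 -0.235 -0.002]
scene bearing_b 0.41 [ 0.457  0.064 -0.001]
top [0.272 0.046 1.639] 468.6173146383949
top enclosure 0.79 [ 0.613 -0.005 -0.002]
top door_hinge 0.97 [ 0.693 -0.014  0.089]
top door_edge 0.64 [ 0.687 -0.014  0.253]
top door_edge 0.35 [ 0.446 -0.033 -0.002]
top t_handle_grip 0.47 [ 0.731 -0.016  0.211]
top t_handle_grip 0.24 [ 0.572  0.457 -0.004]
top hook_root 0.98 [ 0.617 -0.248  0.132]
top hook_root 0.22 [ 0.428 -0.136  0.035]
top hook_tip 0.98 [ 0.447 -0.251  0.138]
top plug_1 0.69 [ 0.446 -0.033 -0.004]
top plug_1 0.68 [0.525 0.257 0.001]
top plug_1 0.58 [ 0.448  0.065 -0.002]
top lock_1 0.49 [0.444 0.165 0.039]
top lock_1 0.46 [ 0.43  -0.134  0.035]
top lock_hung_eye 0.4 [ 0.597 -0.246  0.131]
top tape_black 0.55 [ 0.762  0.207 -0.001]
top tape_black 0.22 [0.443 0.166 0.039]
top marker 0.66 [ 0.368 -0.239  0.003]
top bearing_b 0.71 [ 0.582 -0.344  0.003]
top bearing_b 0.68 [0.765 0.209 0.001]
top torch 0.75 [ 0.571  0.453 -0.002]
```

View pics/scene0.png

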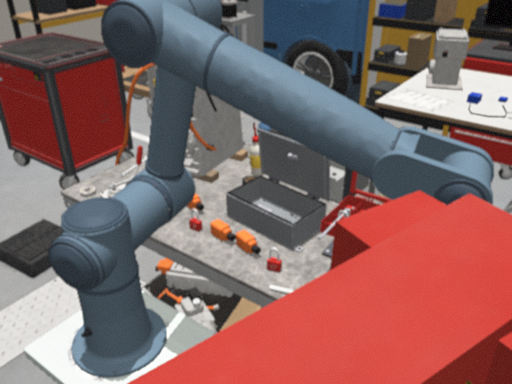

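View pics/top0.png

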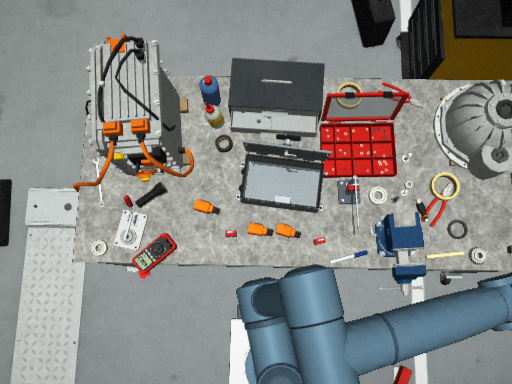

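Three plugs and two loose padlocks visible (top image: plugs at (206,206), (257,229), (287,230); locks at (231,233), (320,240); hook bar at (355,205)). I'm going above the bench for a close look.

Call:
step_arm([
  [[0,0,-0.11],0.0219],
  [[0,0,-0.11],0.0219],
  [[0,0,-0.11],0.0219],
  [[0.04,-0.155,0],0],
  [[0.04,-0.155,0],0],
  [[0.04,-0.155,0],0],
  [[0.04,-0.155,0],0],
  [[0.04,-0.155,0],0],
  [[0.04,-0.155,0],0],
  [[0.04,-0.155,0],0],
  [[0.04,-0.155,0],0],
  [[0.04,-0.155,0],0],
  [[0.04,-0.155,0],0],
  [[0.04,-0.155,0],0],
  [[0.04,-0.155,0],0],
  [[0.04,-0.155,0],0],
  [[0,0,0],0],
  [[0,0,0],0],
  [[0,0,0],0],
])

```text
clock: 3.4
ee_pos: [0.4167, 0.0084, 0.5037]
ee_rot: [[1.0, -0.001, 0.0], [-0.001, -1.0, -0.0], [0.0, 0.0, -1.0]]
force: [0.3, -0.1, 0.6]
width: 1.001
grasp_force: 0.0
```

```bash
cat >> h.py <<'E'
def wshot(name):
    s=sensors.read_state(); f=shot('wrist',name); H=np.array(f['hand_eye']); T=np.eye(4); T[:3,:3]=s['ee_rot']; T[:3,3]=s['ee_pos']
    f['W']=T@H; return f
def topix(f,X):
    W=f['W']; c=W[:3,:3].T@(np.array(X)-W[:3,3]); return np.array([f['fx']*c[0]/c[2]+f['cx'],f['fy']*c[1]/c[2]+f['cy']])
def toworld(f,uv,z):
    W=f['W']; d=W[:3,:3]@np.array([(uv[0]-f['cx'])/f['fx'],(uv[1]-f['cy'])/f['fy'],1]); return W[:3,3]+d*(z-W[2,3])/d[2]
def masks(q,f,z,cam='wrist',k=4,m=.3):
    "centroid & principal axis of masks projected on plane z"
    for d in finder.trace(q,cam)[:k]:
        if d['conf']<m: continue
        v,u=np.nonzero(d['mask']); P=np.array([toworld(f,(a,b),z)[:2] for a,b in zip(u,v)])
        (c,wh,a)=cv2.minAreaRect((P*1000).astype(np.float32)); b=cv2.boxPoints((c,wh,a))
        e=b[1]-b[0]; e2=b[2]-b[1]; L=e if np.hypot(*e)>np.hypot(*e2) else e2
        print(q,round(d['conf'],2),'cen',P.mean(0),'rect',np.array(c)/1000,np.array(wh),'longaxis deg',round(np.degrees(np.arctan2(L[1],L[0]))%180,1))
E
python3 - <<'E'
from h import *
state(); f=wshot('w1'); print(f['W'])
for q in ['plug_1','lock_1','lock_1_eye','enclosure','t_handle_grip']: tips(q,'wrist')
masks('plug_1',f,.03)
masks('lock_1',f,.034)
E
```

```text
t 3.4 p [0.417 0.008 0.504] F [ 0.328 -0.133  0.639] w 1.001 g 0.0
[[ 1.    -0.001  0.   ]
 [-0.001 -1.    -0.   ]
 [ 0.     0.    -1.   ]]
q [-0.253 -0.408  1.993 -0.     1.556  1.319]
[[-0.002 -0.962 -0.273  0.487]
 [-1.     0.002 -0.     0.009]
 [ 0.001  0.273 -0.962  0.473]
 [ 0.     0.     0.     1.   ]]
wrist plug_1 0.97 [0.454 0.065 0.002]
wrist plug_1 0.59 [ 0.528  0.256 -0.002]
wrist plug_1 0.57 [ 0.449 -0.028 -0.002]
wrist lock_1 0.9 [0.443 0.168 0.04 ]
wrist lock_1 0.77 [ 0.425 -0.134  0.036]
plug_1 0.84 cen [ 0.451 -0.027] rect [ 0.45  -0.031] [85.622 41.194] longaxis deg 72.1
plug_1 0.78 cen [0.455 0.071] rect [0.454 0.066] [87.733 42.83 ] longaxis deg 81.0
plug_1 0.7 cen [0.53  0.259] rect [0.529 0.254] [102.321  39.811] longaxis deg 75.2
plug_1 0.58 cen [0.44  0.167] rect [0.44  0.168] [21.153 51.497] longaxis deg 96.9
lock_1 0.82 cen [0.44  0.164] rect [0.44  0.166] [19.641 51.511] longaxis deg 93.9
lock_1 0.67 cen [ 0.421 -0.136] rect [ 0.422 -0.137] [26.408 47.931] longaxis deg 94.2
```

View pics/w1.png

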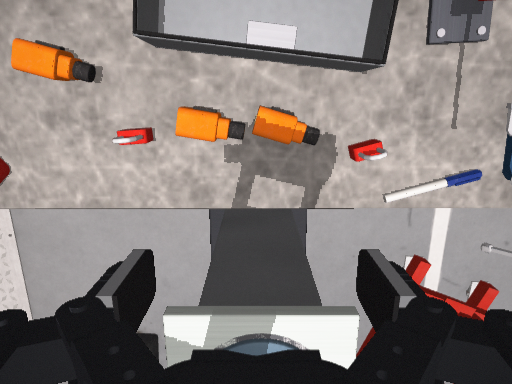

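Wrist view clear: plug blocks at (60,60), (203,124), (283,125), noses to the right (−y); locks at (133,135) and (368,150) standing. Enclosure front rim runs (134,32)–(385,65), turned about −5°. Heading to the middle plug.

Call:
step_arm([
  [[0.032,-0.062,0.14],0],
  [[0.032,-0.062,0.14],0],
  [[0.032,-0.062,0.14],0],
  [[0.032,-0.062,0.14],0],
  [[0,0,0],-0.0225],
  [[0,0,0],-0.0225],
  [[0,0,0],-0.0225],
  [[0,0,0],-0.0225],
  [[0,0,0],-0.0225],
  [[0,0,0],-0.0225],
  [[0,0,0],-0.0225],
  [[0,0,0],-0.0225],
  [[0,0,0],-0.0225],
  [[0,0,0],-0.0225],
  [[0,0,0],0],
  [[0,0,0],0],
])

```text
clock: 5.4
ee_pos: [0.4552, 0.0834, 0.3357]
ee_rot: [[0.16, 0.987, 0.0], [0.987, -0.16, -0.0], [0.0, 0.0, -1.0]]
force: [0.6, 0.2, 0.3]
width: 0.999
grasp_force: 0.0
```

```bash
python3 - <<'E'
from h import *
state(); f=wshot('w2')
for q in ['plug_1']: tips(q,'wrist')
masks('plug_1',f,.03)
f=imaging.grab_frame('top')
for q in ['enclosure','door_edge','door_hinge']: tips(q,'top')
E
```

```text
t 5.4 p [0.455 0.083 0.336] F [0.591 0.227 0.314] w 0.999 g 0.0
[[ 0.16   0.987  0.   ]
 [ 0.987 -0.16  -0.   ]
 [ 0.     0.    -1.   ]]
q [-0.065 -0.13   2.082  0.     1.189  0.096]
wrist plug_1 0.83 [ 0.451  0.065 -0.001]
wrist plug_1 0.58 [ 0.451 -0.029 -0.007]
plug_1 0.9 cen [ 0.452 -0.021] rect [ 0.451 -0.026] [99.271 40.377] longaxis deg 73.6
plug_1 0.81 cen [0.454 0.073] rect [0.453 0.067] [88.983 39.93 ] longaxis deg 79.7
plug_1 0.51 cen [0.516 0.212] rect [0.516 0.211] [ 3.898 20.986] longaxis deg 170.8
top enclosure 0.66 [ 0.421 -0.137  0.068]
top enclosure 0.58 [ 0.615 -0.005 -0.002]
top enclosure 0.46 [ 0.598 -0.246  0.131]
top enclosure 0.35 [ 0.57   0.454 -0.004]
top door_edge 0.93 [ 0.69  -0.014  0.253]
top door_hinge 0.78 [ 0.693 -0.013  0.087]
```

View pics/w2.png

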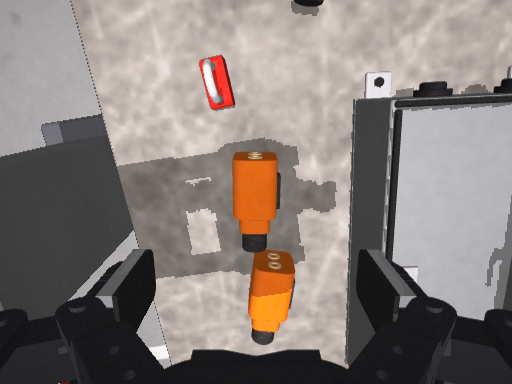

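The plug is square between the fingers (block at (255,185) px). Descending, gripping, lifting.

Call:
step_arm([
  [[0,0,0.127],0],
  [[0,0,0.127],0],
  [[0,0,0.127],0],
  [[0,0,0.127],0],
  [[0,0,0],0],
  [[0,0,0],0],
], fingers=1)

```text
clock: 6.35
ee_pos: [0.4553, 0.0835, 0.1836]
ee_rot: [[0.157, 0.988, -0.001], [0.988, -0.157, 0.0], [-0.0, -0.001, -1.0]]
force: [0.7, -0.3, 0.6]
width: 1.0
grasp_force: 0.0
```

Call:
step_arm([
  [[0,0,0],0],
  [[0,0,0],0],
  [[0,0,0],0],
  [[0,0,0],0],
  [[0,0,0],0],
  [[0,0,0],0],
  [[0,0,0],0],
  [[0,0,0],0],
  [[0,0,0],0],
  [[0,0,0],0],
], fingers=0, grip_force=30)

```text
clock: 7.35
ee_pos: [0.456, 0.0835, 0.185]
ee_rot: [[0.156, 0.988, 0.002], [0.988, -0.156, -0.0], [0.0, 0.002, -1.0]]
force: [-2.1, 0.2, 7.7]
width: 0.454
grasp_force: 30.1
```

Call:
step_arm([
  [[0,0,-0.15],0],
  [[0,0,-0.15],0],
  [[0,0,-0.15],0],
  [[0,0,-0.15],0],
  [[0,0,0],0],
])

```text
clock: 7.85
ee_pos: [0.4569, 0.0835, 0.3712]
ee_rot: [[0.156, 0.988, 0.015], [0.988, -0.156, -0.001], [0.001, 0.015, -1.0]]
force: [1.1, -0.1, 0.7]
width: 0.459
grasp_force: 32.0
```

Call:
step_arm([
  [[0,0,0],-0.0232],
  [[0,0,0],-0.0232],
  [[0,0,0],-0.0232],
  [[0,0,0],-0.0232],
  [[0,0,0],-0.0232],
  [[0,0,0],-0.0232],
  [[0,0,0],-0.0232],
  [[0,0,0],-0.0232],
  [[0,0,0],-0.0232],
  [[0,0,0],-0.0232],
  [[0,0,0],-0.0232],
  [[-0.0954,-0.0984,0],0],
  [[-0.0954,-0.0984,0],0],
  [[-0.0954,-0.0984,0],0],
  [[-0.0954,-0.0984,0],0],
  [[-0.0954,-0.0984,0],0],
  [[0,0,0],0],
  [[0,0,0],0],
])

```text
clock: 9.65
ee_pos: [0.5787, -0.0813, 0.3622]
ee_rot: [[-0.992, 0.125, -0.002], [0.125, 0.992, 0.001], [0.002, 0.001, -1.0]]
force: [0.0, 0.8, -1.2]
width: 0.46
grasp_force: 31.9
```

```bash
cat >> h.py <<'E'
C=np.array([.611,-.004]); Y=np.radians(-7)
def draw(f,name):
    im=cv2.imread(f'pics/{name}.png'); c,s=np.cos(Y),np.sin(Y)
    for x,y in [(-.08,-.135),(-.08,.135),(.08,.135),(.08,-.135)]:
        p=topix(f,[C[0]+c*x-s*y,C[1]+s*x+c*y,.085]); print('corner',x,y,p); 
        if abs(p).max()<2000: cv2.circle(im,tuple(int(v) for v in p),4,(0,255,0),-1)
    cv2.imwrite(f'pics/{name}.png',im)
E
python3 - <<'E'
from h import *
state(); f=wshot('w3'); draw(f,'w3')
tips('door_hinge','wrist');tips('enclosure','wrist')
E
```

```text
t 9.65 p [ 0.579 -0.081  0.362] F [ 0.042  0.831 -1.191] w 0.46 g 31.90850079059601
[[-0.992  0.125 -0.002]
 [ 0.125  0.992  0.001]
 [ 0.002  0.001 -1.   ]]
q [-0.333  0.136  1.764  0.     1.244 -1.779]
corner -0.08 -0.135 [177.717 115.528]
corner -0.08 0.135 [559.613 113.906]
corner 0.08 0.135 [513.753 310.679]
corner 0.08 -0.135 [190.435 311.87 ]
wrist enclosure 0.63 [ 0.611 -0.006 -0.003]
wrist enclosure 0.32 [ 0.595 -0.241  0.134]
```

View pics/w3.png

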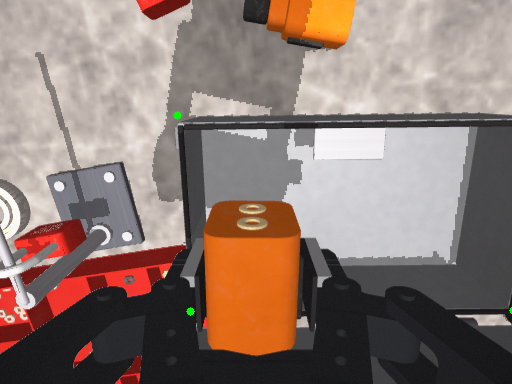

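Rim corner shows at (181,126), about 5 mm further +x than predicted; correct and lower.

Call:
step_arm([
  [[-0.02,0,0.14],0],
  [[0,0,0.14],0],
  [[0,0,0.14],0],
  [[0,0,0.13],0],
  [[0,0,0],0],
  [[0,0,0],0],
])

```text
clock: 10.4
ee_pos: [0.5832, -0.0781, 0.1961]
ee_rot: [[-0.992, 0.123, -0.005], [0.123, 0.992, 0.005], [0.006, 0.004, -1.0]]
force: [-0.5, 10.0, -0.0]
width: 0.454
grasp_force: 50.7
```

Call:
step_arm([
  [[0,0,0],0],
  [[0,0,0],0],
  [[0,0,0],0],
  [[0,0,0],0],
  [[0,0,0],0],
  [[0,0,-0.14],0],
  [[0,0,-0.14],0],
  [[0,0,-0.14],0],
  [[0,0,-0.14],0],
  [[0,0,0],0],
], fingers=0.62)

```text
clock: 11.4
ee_pos: [0.5861, -0.0808, 0.3746]
ee_rot: [[-0.992, 0.122, 0.014], [0.122, 0.992, -0.005], [-0.014, -0.003, -1.0]]
force: [0.0, -0.0, 1.5]
width: 0.62
grasp_force: 0.0
```

Call:
step_arm([
  [[0.116,0.044,0],0],
  [[0.116,0.044,0],0],
  [[0.116,0.044,0],0],
  [[0.116,0.044,0],0],
  [[0,0,0],0.0232],
  [[0,0,0],0.0232],
  [[0,0,0],0.0232],
  [[0,0,0],0.0232],
  [[0,0,0],0.0232],
  [[0,0,0],0.0232],
  [[0,0,0],0.0232],
  [[0,0,0],0.0232],
  [[0,0,0],0.0232],
  [[0,0,0],0.0232],
  [[0,0,0],0.0232],
  [[0,0,0],0.0232],
  [[0,0,0.13],0],
  [[0,0,0],0],
  [[0,0,0],0],
], fingers=1)

```text
clock: 13.3
ee_pos: [0.4526, -0.0112, 0.3268]
ee_rot: [[0.297, 0.955, -0.002], [0.955, -0.297, 0.001], [0.0, -0.002, -1.0]]
force: [0.6, 0.2, 0.4]
width: 0.998
grasp_force: 0.0
```

```bash
python3 - <<'E'
from h import *
state(); f=wshot('w4')
for q in ['plug_1']: tips(q,'wrist')
masks('plug_1',f,.03)
f=imaging.grab_frame('top')
for q in ['plug_1','door_edge']: tips(q,'top')
E
```

```text
t 13.3 p [ 0.453 -0.011  0.327] F [0.569 0.21  0.381] w 0.998 g 0.0
[[ 0.297  0.955 -0.002]
 [ 0.955 -0.297  0.001]
 [ 0.    -0.002 -1.   ]]
q [-0.276 -0.143  2.112  0.     1.175  0.026]
wrist plug_1 0.92 [ 0.451 -0.03  -0.003]
wrist plug_1 0.66 [ 0.598 -0.079  0.006]
plug_1 0.86 cen [ 0.596 -0.08 ] rect [ 0.6   -0.081] [50.443 97.628] longaxis deg 171.7
top plug_1 0.78 [ 0.524  0.254 -0.002]
top plug_1 0.75 [ 0.598 -0.078  0.001]
top plug_1 0.6 [ 0.443 -0.034  0.   ]
top door_edge 0.9 [ 0.69  -0.014  0.253]
```

View pics/w4.png

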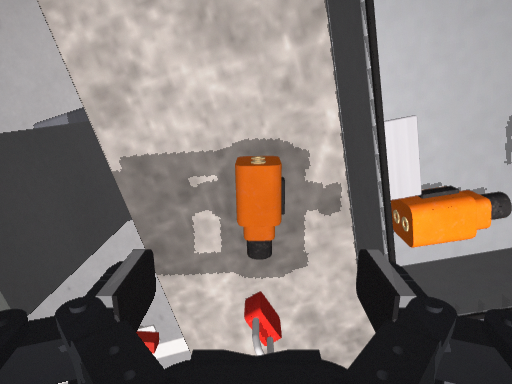

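Plug B is square between the fingers (258,195); plug A lies in the box at (450,215). Gripping B.

Call:
step_arm([
  [[0,0,0.119],0],
  [[0,0,0.119],0],
  [[0,0,0.119],0],
  [[0,0,0.119],0],
  [[0,0,0],0],
  [[0,0,0],0],
], fingers=1)

```text
clock: 14.2
ee_pos: [0.4536, -0.0119, 0.1851]
ee_rot: [[0.298, 0.954, -0.0], [0.954, -0.298, 0.0], [-0.0, -0.0, -1.0]]
force: [0.9, -0.1, -0.2]
width: 1.0
grasp_force: 0.0
```

Call:
step_arm([
  [[0,0,0],0],
  [[0,0,0],0],
  [[0,0,0],0],
  [[0,0,0],0],
  [[0,0,0],0],
  [[0,0,0],0],
  [[0,0,0],0],
  [[0,0,0],0],
  [[0,0,0],0],
  [[0,0,0],0],
], fingers=0, grip_force=30)

```text
clock: 15.2
ee_pos: [0.4541, -0.012, 0.1861]
ee_rot: [[0.298, 0.955, 0.002], [0.955, -0.298, -0.001], [-0.0, 0.003, -1.0]]
force: [-0.8, 0.3, 6.5]
width: 0.458
grasp_force: 30.2
```

Call:
step_arm([
  [[0,0,-0.15],0],
  [[0,0,-0.15],0],
  [[0,0,-0.15],0],
  [[0,0,-0.15],0],
  [[0,0,0],-0.0232],
  [[0,0,0],-0.0232],
  [[0,0,0],-0.0232],
  [[0,0,0],-0.0232],
  [[0,0,0],-0.0232],
  [[0,0,0],-0.0232],
  [[0,0,0],-0.0232],
  [[0,0,0],-0.0232],
  [[0,0,0],-0.0232],
  [[0,0,0],-0.0232],
  [[0,0,0],-0.0232],
  [[0,0,0],-0.0232],
  [[0,0,0],0],
  [[0,0,0],0],
])

```text
clock: 17.0
ee_pos: [0.4531, -0.0117, 0.3646]
ee_rot: [[-0.992, 0.127, 0.0], [0.127, 0.992, -0.0], [-0.0, -0.0, -1.0]]
force: [-0.1, 0.4, -0.5]
width: 0.454
grasp_force: 31.7
```

Call:
step_arm([
  [[-0.125,0.027,0],0],
  [[-0.125,0.027,0],0],
  [[-0.125,0.027,0],0],
  [[-0.125,0.027,0],0],
  [[0,0,0],0],
  [[0,0,0.14],0],
  [[0,0,0.14],0],
  [[0,0,0.14],0],
  [[0,0,0.13],0],
  [[0,0,0],0],
  [[0,0,0],0],
])

```text
clock: 18.1
ee_pos: [0.606, 0.0017, 0.2]
ee_rot: [[-0.992, 0.125, -0.001], [0.125, 0.992, 0.0], [0.001, 0.0, -1.0]]
force: [0.6, 0.3, -0.1]
width: 0.451
grasp_force: 31.3
```

Call:
step_arm([
  [[0,0,0],0],
  [[0,0,0],0],
  [[0,0,0],0],
  [[0,0,0],0],
  [[0,0,0],0],
  [[0,0,-0.14],0],
  [[0,0,-0.14],0],
  [[0,0,-0.14],0],
  [[0,0,-0.14],0],
  [[0,0,0],0],
], fingers=0.62)

```text
clock: 19.1
ee_pos: [0.6078, 0.0015, 0.3755]
ee_rot: [[-0.992, 0.124, 0.013], [0.124, 0.992, -0.002], [-0.014, -0.001, -1.0]]
force: [0.6, 0.3, 0.7]
width: 0.62
grasp_force: 0.0
```

Call:
step_arm([
  [[0.0625,0.143,0],0],
  [[0.0625,0.143,0],0],
  [[0.0625,0.143,0],0],
  [[0.0625,0.143,0],0],
  [[0.0625,0.143,0],0],
  [[0.0625,0.143,0],0],
  [[0,0,0.13],0.0227],
  [[0,0,0],0.0227],
  [[0,0,0],0.0227],
  [[0,0,0],0.0227],
  [[0,0,0],0.0227],
  [[0,0,0],0.0227],
  [[0,0,0],0.0227],
  [[0,0,0],0.0227],
  [[0,0,0],0.0227],
  [[0,0,0],0.0227],
  [[0,0,0],0.0227],
  [[0,0,0],0.0227],
  [[0,0,0],0],
  [[0,0,0],0],
], fingers=1)

```text
clock: 21.1
ee_pos: [0.5263, 0.271, 0.328]
ee_rot: [[0.259, 0.966, -0.001], [0.966, -0.259, -0.0], [-0.0, -0.001, -1.0]]
force: [0.6, -0.3, -0.4]
width: 0.999
grasp_force: 0.0
```

```bash
python3 - <<'E'
from h import *
state(); f=wshot('w5')
for q in ['plug_1']: tips(q,'wrist')
masks('plug_1',f,.03)
f=shot('top','top5')
for q in ['plug_1','door_edge','lock_1']: tips(q,'top')
E
```

```text
t 21.1 p [0.526 0.271 0.328] F [ 0.596 -0.278 -0.37 ] w 0.999 g 0.0
[[ 0.259  0.966 -0.001]
 [ 0.966 -0.259 -0.   ]
 [-0.    -0.001 -1.   ]]
q [0.284 0.192 1.768 0.    1.183 0.546]
wrist plug_1 0.57 [ 0.526  0.253 -0.   ]
plug_1 0.66 cen [0.53  0.262] rect [0.529 0.255] [88.    39.569] longaxis deg 74.9
top plug_1 0.76 [ 0.594 -0.043  0.004]
top plug_1 0.75 [ 0.731 -0.015  0.207]
top plug_1 0.68 [ 0.622 -0.004  0.001]
top plug_1 0.37 [ 0.528  0.251 -0.   ]
top door_edge 0.81 [ 0.689 -0.015  0.252]
top lock_1 0.5 [ 0.43  -0.136  0.034]
```

View pics/w5.png

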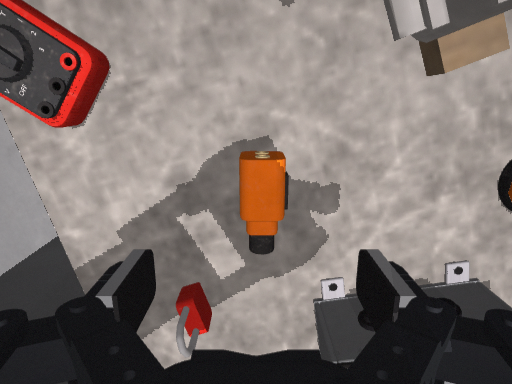

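Plug C centred at (262,190). Plug A was shifted inside the box (now y≈−0.043), still fine.

Call:
step_arm([
  [[0,0.006,0.119],0],
  [[0,0,0.119],0],
  [[0,0,0.119],0],
  [[0,0,0.119],0],
  [[0,0,0],0],
  [[0,0,0],0],
], fingers=1)

```text
clock: 22.05
ee_pos: [0.5282, 0.2707, 0.1859]
ee_rot: [[0.262, 0.965, -0.001], [0.965, -0.262, -0.0], [-0.0, -0.001, -1.0]]
force: [1.1, 0.3, 0.3]
width: 1.006
grasp_force: 0.0
```

Call:
step_arm([
  [[0,0,0],0],
  [[0,0,0],0],
  [[0,0,0],0],
  [[0,0,0],0],
  [[0,0,0],0],
  [[0,0,0],0],
  [[0,0,0],0],
  [[0,0,0],0],
  [[0,0,0],0],
  [[0,0,0],0],
], fingers=0, grip_force=30)

```text
clock: 23.05
ee_pos: [0.5291, 0.2709, 0.1877]
ee_rot: [[0.262, 0.965, 0.003], [0.965, -0.262, 0.001], [0.002, 0.003, -1.0]]
force: [-0.7, -0.2, 6.0]
width: 0.458
grasp_force: 31.3
```

Call:
step_arm([
  [[0,0,-0.15],0],
  [[0,0,-0.15],0],
  [[0,0,-0.15],0],
  [[0,0,-0.15],0],
  [[0,0,0],-0.0227],
  [[0,0,0],-0.0227],
  [[0,0,0],-0.0227],
  [[0,0,0],-0.0227],
  [[0,0,0],-0.0227],
  [[0,0,0],-0.0227],
  [[0,0,0],-0.0227],
  [[0,0,0],-0.0227],
  [[0,0,0],-0.0227],
  [[0,0,0],-0.0227],
  [[0,0,0],-0.0227],
  [[0,0,0],-0.0227],
  [[0,0,0],0],
  [[0,0,0],0],
])

```text
clock: 24.85
ee_pos: [0.528, 0.2706, 0.3657]
ee_rot: [[-0.992, 0.127, -0.0], [0.127, 0.992, -0.0], [0.0, -0.0, -1.0]]
force: [-0.6, 0.4, -1.2]
width: 0.454
grasp_force: 31.4
```

Call:
step_arm([
  [[-0.0706,-0.1254,0],0],
  [[-0.0706,-0.1254,0],0],
  [[-0.0706,-0.1254,0],0],
  [[-0.0706,-0.1254,0],0],
  [[-0.0706,-0.1254,0],0],
  [[0,0,0],0],
  [[0,0,0.14],0],
  [[0,0,0.14],0],
  [[0,0,0.14],0],
  [[0,0,0.13],0],
  [[0,0,0],0],
  [[0,0,0],0],
])

```text
clock: 26.05
ee_pos: [0.6093, 0.0712, 0.1993]
ee_rot: [[-0.992, 0.126, -0.003], [0.126, 0.992, 0.0], [0.003, 0.0, -1.0]]
force: [-0.0, 0.6, -1.0]
width: 0.448
grasp_force: 48.7
```

Call:
step_arm([
  [[0,0,0],0],
  [[0,0,0],0],
  [[0,0,0],0],
  [[0,0,0],0],
  [[0,0,0],0],
  [[0,0,-0.14],0],
  [[0,0,-0.14],0],
  [[0,0,-0.14],0],
  [[0,0,-0.14],0],
  [[0,0,0],0],
], fingers=0.62)

```text
clock: 27.05
ee_pos: [0.6116, 0.0715, 0.3788]
ee_rot: [[-0.992, 0.124, 0.017], [0.124, 0.992, -0.001], [-0.017, 0.001, -1.0]]
force: [1.5, -0.5, 0.4]
width: 0.62
grasp_force: 0.0
```

```bash
python3 - <<'E'
from h import *
state(); f=wshot('w6')
for q in ['plug_1','lock_1']: tips(q,'wrist')
f=shot('top','top6'); shot('scene','scene6')
for q in ['plug_1','door_edge','t_handle_grip','door_hinge']: tips(q,'top'); tips(q,'scene')
E
```

```text
t 27.05 p [0.612 0.071 0.379] F [ 1.507 -0.502  0.439] w 0.62 g 0.0
[[-0.992  0.124  0.017]
 [ 0.124  0.992 -0.001]
 [-0.017  0.001 -1.   ]]
q [-0.068  0.187  1.674  0.001  1.263 -1.514]
wrist plug_1 0.9 [ 0.625 -0.001  0.003]
wrist plug_1 0.66 [0.626 0.071 0.004]
wrist plug_1 0.64 [ 0.6   -0.043  0.007]
top plug_1 0.73 [ 0.624 -0.002  0.004]
top plug_1 0.61 [ 0.597 -0.047  0.002]
top plug_1 0.28 [ 0.446 -0.252  0.139]
scene plug_1 0.71 [0.629 0.003 0.008]
scene plug_1 0.53 [0.625 0.069 0.006]
scene plug_1 0.47 [ 0.602 -0.043  0.002]
top door_edge 0.77 [ 0.69  -0.014  0.255]
scene door_edge 0.89 [ 0.688 -0.015  0.255]
top t_handle_grip 0.77 [ 0.73  -0.015  0.21 ]
scene t_handle_grip 0.74 [0.449 0.171 0.036]
scene t_handle_grip 0.5 [ 0.725 -0.014  0.21 ]
scene t_handle_grip 0.4 [ 0.77   0.199 -0.001]
top door_hinge 0.77 [ 0.691 -0.014  0.088]
scene door_hinge 0.94 [ 0.702 -0.012  0.089]
scene door_hinge 0.47 [ 0.45  -0.255  0.134]
scene door_hinge 0.26 [ 0.424 -0.138  0.035]
```

View pics/w6.png

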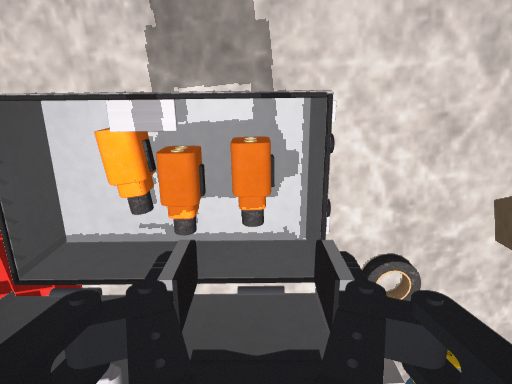

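All three plugs lie in the box (blocks at (125,155), (180,175), (250,165)). Checking the space behind the door before pushing it shut.

```bash
python3 - <<'E'
from h import *
f=imaging.grab_frame('top'); R,t=np.array(f['R']),np.array(f['t'])
im=cv2.imread('pics/top0.png')
def pr(X): c=R@np.array(X)+t; return (f['fx']*c[0]/c[2]+f['cx'],f['fy']*c[1]/c[2]+f['cy'])
im=cv2.resize(im[40:220,200:400],None,fx=4,fy=4,interpolation=cv2.INTER_CUBIC)[:600]
for X,col in [((.775,.11,.30),(0,255,0)),((.775,.03,.30),(0,255,0)),((.775,.071,0),(255,0,255)),((.733,.071,.235),(255,255,0)),((.85,.07,0),(0,255,255)),((.85,.07,.2),(0,128,255))]:
    p=pr(X); cv2.circle(im,(int((p[0]-200)*4),int((p[1]-40)*4)),5,col,-1)
cv2.imwrite('pics/crop7.png',im)
E
```

```text
(no output)
```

View pics/crop7.png

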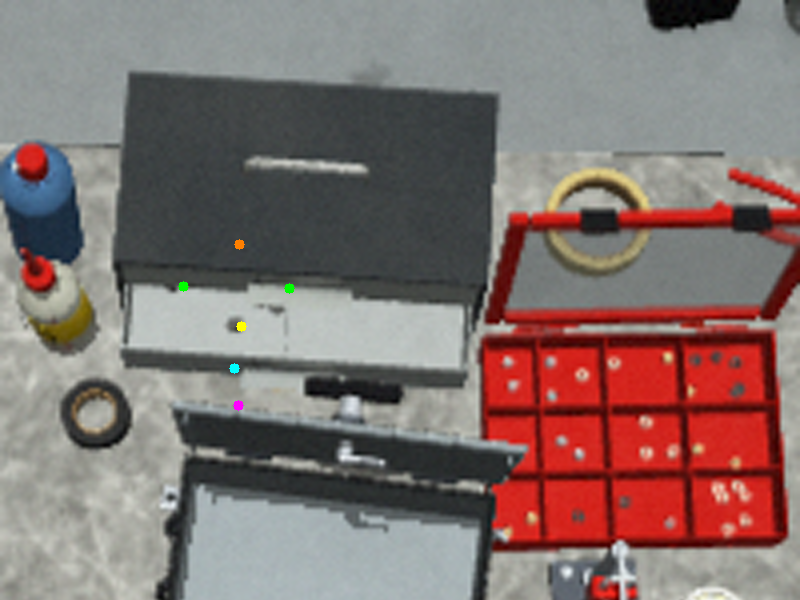

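Call:
step_arm([
  [[0,0,-0.13],0.0227],
  [[0,0,-0.13],0.0227],
  [[0,0,-0.13],0.0227],
  [[0,0,0],0.0227],
  [[0,0,0],0.0227],
  [[0,0,0],0.0227],
  [[0,0,0],0.0227],
  [[0,0,0],0.0227],
  [[0,0,0],0.0227],
  [[0,0,0],0.0227],
  [[0,0,0],0.0227],
  [[0,0.1,0],0],
  [[0,0.07,0],0],
  [[0,0,0],0],
  [[0,0,0],0],
], fingers=0)

```text
clock: 29.25
ee_pos: [0.6604, 0.0646, 0.4853]
ee_rot: [[0.122, 0.992, -0.001], [0.992, -0.122, 0.0], [0.0, -0.001, -1.0]]
force: [0.0, -0.1, 0.6]
width: -0.0
grasp_force: 0.0
```

```bash
python3 - <<'E'
from h import *
state(); f=wshot('w8')
np.save('w8.npy',np.r_[f['W'].ravel(),f['fx'],f['fy'],f['cx'],f['cy']])
tips('door_edge','wrist'); tips('t_handle_grip','wrist')
E
```

```text
t 29.25 p [0.66  0.065 0.485] F [ 0.043 -0.113  0.556] w -0.0 g 0.0
[[ 0.122  0.992 -0.001]
 [ 0.992 -0.122  0.   ]
 [ 0.    -0.001 -1.   ]]
q [-0.073  0.224  1.436  0.     1.483  0.05 ]
wrist t_handle_grip 0.76 [ 0.726 -0.023  0.213]
```

View pics/w8.png

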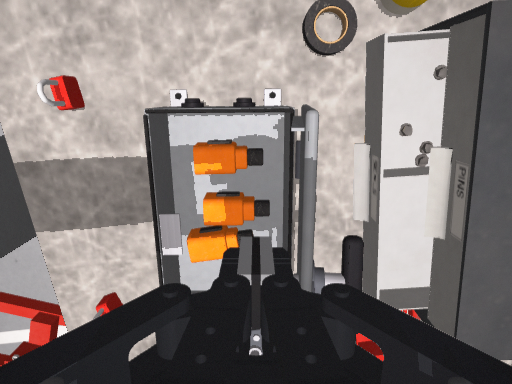

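```bash
python3 - <<'E'
from h import *
a=np.load('w8.npy'); W=a[:16].reshape(4,4); fx,fy,cx,cy=a[16:]
f=imaging.grab_frame('top'); R,t=np.array(f['R']),np.array(f['t'])
def tri(uw,ut):
    d1=W[:3,:3]@[(uw[0]-cx)/fx,(uw[1]-cy)/fy,1]; o1=W[:3,3]
    d2=R.T@[(ut[0]-f['cx'])/f['fx'],(ut[1]-f['cy'])/f['fy'],1]; o2=-R.T@t
    s=np.linalg.lstsq(np.c_[d1,-d2],o2-o1,rcond=None)[0]; p,q=o1+s[0]*d1,o2+s[1]*d2; print((p+q)/2,np.linalg.norm(p-q))
tri((386,35),(230.5,40+350/4)); tri((368,38),(230.5,40+366/4))
tri((473,20),(200+122/4,40+280/4))
E
```

```text
[0.73  0.155 0.286] 0.002905607633443707
[0.748 0.163 0.2  ] 0.005983311724542049
[0.809 0.163 0.221] 0.0007432520886289251
```

Toolbox drawer behind the door leaves only ~45 mm; its −y end stops short of the door's end, so I'll push at the door's −y end instead.

Call:
step_arm([
  [[-0.133,0.0463,0],0],
  [[-0.133,0.0463,0],0],
  [[-0.133,0.0463,0],0],
  [[-0.133,0.0463,0],0],
  [[-0.133,0.0463,0],0],
  [[0,0,0],0],
  [[0,0,0],0],
])

```text
clock: 30.15
ee_pos: [0.7047, -0.1425, 0.4856]
ee_rot: [[0.124, 0.992, -0.0], [0.992, -0.124, 0.001], [0.0, -0.0, -1.0]]
force: [0.4, 0.6, 0.7]
width: 0.001
grasp_force: 0.0
```

Call:
step_arm([
  [[0,0,0.05],0],
  [[0,0,0.05],0],
  [[0,0,0.05],0],
  [[0,0,0.05],0],
  [[0,0,0.05],0],
  [[0,0,0],0],
  [[0,0,0],0],
])

```text
clock: 30.85
ee_pos: [0.7051, -0.1418, 0.4101]
ee_rot: [[0.122, 0.993, -0.001], [0.993, -0.122, 0.0], [0.0, -0.001, -1.0]]
force: [-0.7, -0.1, 0.6]
width: -0.002
grasp_force: 0.0
```

```bash
python3 - <<'E'
from h import *
state(); f=wshot('w9')
g=shot('top','top9'); tips('door_edge','top')
a=cv2.imread('pics/w9.png'); b=cv2.imread('pics/top9.png')[80:240,220:380]
b=cv2.resize(b,(384,384)); cv2.imwrite('pics/c9.png',cv2.resize(np.hstack([a,b]),(800,343)))
E
```

```text
t 30.85 p [ 0.705 -0.142  0.41 ] F [-0.729 -0.088  0.621] w -0.002 g 0.0
[[ 0.122  0.993 -0.001]
 [ 0.993 -0.122  0.   ]
 [ 0.    -0.001 -1.   ]]
q [-0.356  0.4    1.355  0.     1.387 -0.233]
top door_edge 0.88 [ 0.689 -0.017  0.254]
top door_edge 0.7 [0.44  0.165 0.07 ]
top door_edge 0.51 [ 0.598 -0.246  0.131]
```

View pics/c9.png

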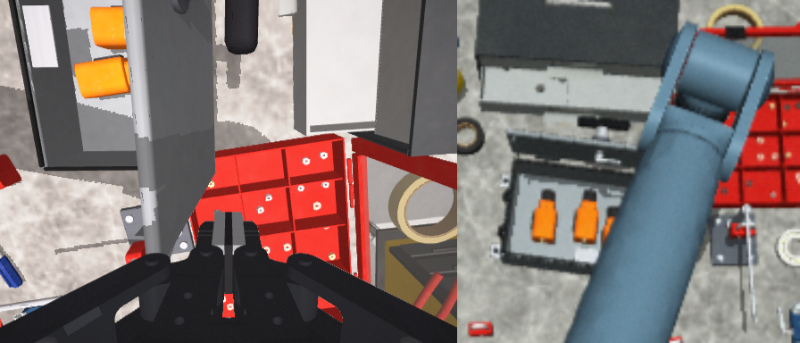

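Finger stands behind the door, clear of drawer. Pushing along the door's arc.

Call:
step_arm([
  [[0.033,0,0],0],
  [[0,-0.061,0.012],0],
  [[0,-0.061,0.012],0],
  [[0,-0.046,0.0147],0],
  [[0,-0.046,0.0147],0],
  [[0,-0.0423,0.0235],0],
  [[0,-0.0423,0.0235],0],
  [[0,-0.0367,0.0315],0],
  [[0,-0.0367,0.0315],0],
  [[0,0,0],0],
])

```text
clock: 32.0
ee_pos: [0.5946, -0.1176, 0.3609]
ee_rot: [[0.122, 0.993, -0.002], [0.993, -0.122, 0.001], [0.001, -0.002, -1.0]]
force: [0.6, 0.2, -1.1]
width: 0.002
grasp_force: 0.0
```

Call:
step_arm([
  [[0,-0.0297,0.038],0],
  [[0,-0.0297,0.038],0],
  [[0,-0.0217,0.0433],0],
  [[0,-0.0217,0.0433],0],
  [[0,-0.0102,0.0347],0],
  [[0,-0.0102,0.0347],0],
  [[0,0,0],0],
  [[0,0,0],0],
])

```text
clock: 32.8
ee_pos: [0.559, -0.114, 0.292]
ee_rot: [[0.122, 0.992, 0.0], [0.992, -0.122, 0.0], [0.0, 0.0, -1.0]]
force: [0.1, -0.6, 0.7]
width: -0.003
grasp_force: 0.0
```

```bash
python3 - <<'E'
from h import *
g=shot('top','top10'); shot('scene','s10')
for q in ['door_edge','t_handle_grip','door_hinge']: tips(q,'top',2);tips(q,'scene',2)
f=wshot('w10')
for q in ['door_edge','t_handle_grip']: tips(q,'wrist',2)
E
```

```text
top door_edge 0.79 [0.533 0.002 0.101]
top door_edge 0.37 [ 0.57   0.456 -0.003]
scene door_edge 0.78 [0.533 0.002 0.098]
top t_handle_grip 0.54 [0.584 0.002 0.13 ]
top t_handle_grip 0.41 [ 0.694 -0.018  0.088]
scene t_handle_grip 0.5 [0.577 0.003 0.136]
top door_hinge 0.66 [ 0.695 -0.014  0.087]
scene door_hinge 0.62 [ 0.698 -0.01   0.087]
scene door_hinge 0.29 [ 0.625 -0.24   0.126]
```

Door lies shut (edge z≈0.099). Go above the T-handle.

Call:
step_arm([
  [[0,0,-0.14],0],
  [[0,0,-0.14],0],
  [[0,0,-0.06],0],
  [[0.13,0.009,0],0],
  [[0.13,0.009,0],0],
  [[0.13,0.009,0],0],
  [[0,0,0],0],
  [[0,0,0],0],
], fingers=0.7)

```text
clock: 34.15
ee_pos: [0.5811, 0.0019, 0.394]
ee_rot: [[0.121, 0.993, -0.0], [0.993, -0.121, -0.0], [-0.0, -0.0, -1.0]]
force: [-0.2, -1.0, -0.1]
width: 0.703
grasp_force: 0.0
```

```bash
python3 - <<'E'
from h import *
state(); f=wshot('w11')
tips('t_handle_grip','wrist',2); tips('door_edge','wrist',2); masks('t_handle',f,.139)
E
```

```text
t 34.15 p [0.581 0.002 0.394] F [-0.202 -1.034 -0.058] w 0.703 g 0.0
[[ 0.121  0.993 -0.   ]
 [ 0.993 -0.121 -0.   ]
 [-0.    -0.    -1.   ]]
q [-0.192  0.096  1.747 -0.     1.299 -0.071]
wrist t_handle_grip 0.61 [ 0.58  -0.005  0.132]
wrist t_handle_grip 0.56 [ 0.699 -0.017  0.09 ]
wrist door_edge 0.97 [0.529 0.004 0.094]
t_handle 0.85 cen [0.58  0.002] rect [0.579 0.001] [80.073 22.459] longaxis deg 77.9
```

View pics/w11.png

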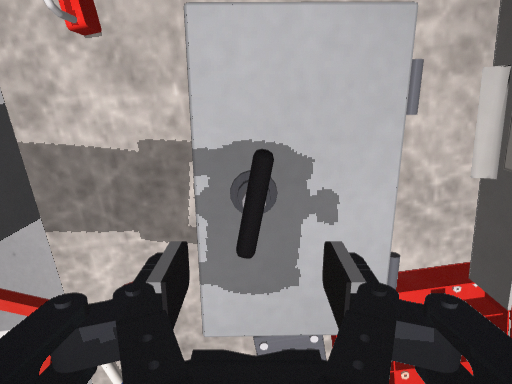

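Bar sits at (255,205) px, already ~9° clockwise. Align, grip, turn.

Call:
step_arm([
  [[0,0,0],0.0235],
  [[0,0,0.089],0],
  [[0,0,0.089],0],
  [[0,0,0.089],0],
  [[0,0,0.089],0],
  [[0,0,0],0],
  [[0,0,0],0],
])

```text
clock: 35.05
ee_pos: [0.5812, 0.0005, 0.2875]
ee_rot: [[0.268, 0.963, -0.0], [0.963, -0.268, 0.0], [-0.0, -0.0, -1.0]]
force: [0.3, -0.1, 0.1]
width: 0.7
grasp_force: 0.0
```

Call:
step_arm([
  [[0,0,0],0],
  [[0,0,0],0],
  [[0,0,0],0],
  [[0,0,0],0],
  [[0,0,0],0],
  [[0,0,0],0],
  [[0,0,0],0],
  [[0,0,0],0],
], fingers=0, grip_force=80)

```text
clock: 35.85
ee_pos: [0.5806, 0.0015, 0.2884]
ee_rot: [[0.267, 0.964, -0.003], [0.964, -0.267, 0.0], [-0.001, -0.003, -1.0]]
force: [-7.8, 0.7, 6.9]
width: 0.164
grasp_force: 78.1
```

Call:
step_arm([
  [[0,0,0],0.015],
  [[0,0,0],0.015],
  [[0,0,0],0.015],
  [[0,0,0],0.015],
  [[0,0,0],0.015],
  [[0,0,0],0.015],
  [[0,0,0],0.015],
  [[0,0,0],0.015],
  [[0,0,0],0.015],
  [[0,0,0],0.015],
  [[0,0,0],0.015],
  [[0,0,0],0.015],
  [[0,0,0],0.015],
  [[0,0,0],0.015],
  [[0,0,0],0.015],
  [[0,0,0],0],
  [[0,0,0],0],
])

```text
clock: 37.55
ee_pos: [0.5816, -0.0005, 0.2881]
ee_rot: [[0.994, -0.111, 0.002], [-0.111, -0.994, -0.006], [0.003, 0.006, -1.0]]
force: [1.5, -9.9, -3.0]
width: 0.162
grasp_force: 78.5
```

```bash
python3 - <<'E'
from h import *
s=state(); print(np.array(s['moment']))
E
```

```text
t 37.55 p [ 0.582 -0.001  0.288] F [ 1.468 -9.944 -3.03 ] w 0.162 g 78.46727013587952
[[ 0.994 -0.111  0.002]
 [-0.111 -0.994 -0.006]
 [ 0.003  0.006 -1.   ]]
q [-0.195  0.22   1.816 -0.006  1.102  1.49 ]
[-1.529 -0.167  0.291]
```

Call:
step_arm([
  [[0,0,0],0.008],
  [[0,0,0],0.004],
  [[0,0,0],0],
  [[0,0,0],0],
  [[0,0,0],0],
])

```text
clock: 38.05
ee_pos: [0.5816, -0.0006, 0.2881]
ee_rot: [[0.983, -0.184, 0.002], [-0.184, -0.983, -0.007], [0.003, 0.007, -1.0]]
force: [0.7, -9.8, -2.3]
width: 0.165
grasp_force: 78.5
```

Call:
step_arm([
  [[0,0,0],0],
  [[0,0,0],0],
  [[0,0,0],0],
  [[0,0,0],0],
  [[0,0,0],0],
  [[0,0,-0.13],0],
  [[0,0,-0.13],0],
  [[0,0,-0.13],0],
  [[0,0,-0.13],0],
  [[0,0,0],0],
  [[0,0,0],0],
], fingers=0.7)

```text
clock: 39.15
ee_pos: [0.5812, 0.0014, 0.4444]
ee_rot: [[0.982, -0.187, 0.002], [-0.187, -0.982, -0.0], [0.002, -0.0, -1.0]]
force: [-0.2, 0.1, 0.4]
width: 0.702
grasp_force: 0.0
```

```bash
python3 - <<'E'
from h import *
state(); f=wshot('w12')
tips('t_handle_grip','wrist',2); tips('door_edge','wrist',2); masks('t_handle',f,.139)
tips('lock_1','wrist'); tips('lock_1_eye','wrist')
imaging.grab_frame('top')
for q in ['door_edge','lock_1','lock_1_eye','lock_hung_eye','hook_tip','hook_root']: tips(q,'top')
E
```

```text
t 39.15 p [0.581 0.001 0.444] F [-0.181  0.132  0.436] w 0.702 g 0.0
[[ 0.982 -0.187  0.002]
 [-0.187 -0.982 -0.   ]
 [ 0.002 -0.    -1.   ]]
q [-0.193  0.053  1.698  0.     1.388  1.566]
wrist t_handle_grip 0.69 [ 0.578 -0.006  0.132]
wrist door_edge 0.67 [0.531 0.004 0.093]
t_handle 0.8 cen [ 0.583 -0.002] rect [ 0.581 -0.001] [21.586 79.023] longaxis deg 168.7
wrist lock_1 0.62 [ 0.428 -0.137  0.036]
wrist lock_1 0.49 [ 0.575 -0.001  0.131]
top lock_1 0.59 [0.444 0.165 0.039]
top lock_1 0.39 [ 0.432 -0.137  0.034]
top lock_1_eye 0.51 [ 0.581 -0.344  0.004]
top lock_hung_eye 0.5 [ 0.597 -0.248  0.133]
top hook_tip 0.55 [ 0.449 -0.25   0.136]
top hook_root 0.94 [ 0.618 -0.248  0.132]
```

View pics/w12.png

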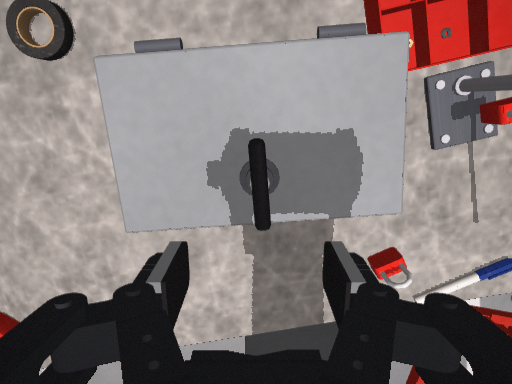

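Handle bar is square to the hinge ((257,142)–(262,225)), door tight. Now the padlocks: place the camera straight above the −y one.

Call:
step_arm([
  [[0,0,0],-0.015],
  [[0,0,0],-0.015],
  [[-0.123,0.077,0.0245],0],
  [[-0.123,0.077,0.0245],0],
  [[-0.123,0.077,0.0245],0],
  [[-0.123,0.077,0.0245],0],
  [[-0.123,0.077,0.0245],0],
  [[-0.123,0.077,0.0245],0],
  [[0,0,0],0],
  [[0,0,0],0],
], fingers=1)

```text
clock: 40.8
ee_pos: [0.3593, -0.1378, 0.3994]
ee_rot: [[1.0, -0.002, 0.001], [-0.002, -1.0, -0.0], [0.001, 0.0, -1.0]]
force: [0.4, 0.1, 0.4]
width: 1.001
grasp_force: 0.0
```

```bash
cat >> h.py <<'E'
def redrect(name,f,near,z=.034,rad=.05):
    im=cv2.cvtColor(cv2.imread(f'pics/{name}.png'),cv2.COLOR_BGR2HSV)
    m=((im[:,:,0]<8)|(im[:,:,0]>172))&(im[:,:,1]>120)&(im[:,:,2]>60)
    v,u=np.nonzero(m); P=np.array([toworld(f,(a,b),z)[:2] for a,b in zip(u,v)])
    k=np.hypot(*(P-near).T)<rad; P=P[k]; uv=np.c_[u,v][k]
    (c,wh,a)=cv2.minAreaRect((P*1000).astype(np.float32)); b=cv2.boxPoints((c,wh,a)); e=b[1]-b[0]; e2=b[2]-b[1]; L=e if np.hypot(*e)>np.hypot(*e2) else e2
    print('red n',len(P),'pix',uv.min(0),uv.max(0),'c',np.array(c)/1000,'size',wh,'wide axis deg',round(np.degrees(np.arctan2(L[1],L[0]))%180,1))
E
python3 - <<'E'
from h import *
state(); f=wshot('w13'); print(f['fx'])
redrect('w13',f,[.43,-.137])
for q in ['lock_1','lock_1_eye','hook_tip','hook_root']: tips(q,'wrist')
E
```

```text
t 40.8 p [ 0.359 -0.138  0.399] F [0.428 0.148 0.426] w 1.001 g 0.0
[[ 1.    -0.002  0.001]
 [-0.002 -1.    -0.   ]
 [ 0.001  0.    -1.   ]]
q [-0.663 -0.437  2.2    0.     1.378  0.91 ]
340.16985084704226
red n 524 pix [236  95] [276 122] c [ 0.42  -0.138] size (18.002336502075195, 37.105892181396484) wide axis deg 105.4
wrist lock_1 0.96 [ 0.425 -0.136  0.036]
wrist lock_1 0.32 [ 0.452 -0.251  0.14 ]
wrist hook_tip 0.58 [ 0.448 -0.251  0.141]
```

Call:
step_arm([
  [[0.1033,0,0],0],
  [[0.1033,0,0],0],
  [[0,0,0.144],-0.0214],
  [[0,0,0.144],-0.0214],
  [[0,0,0.144],0],
  [[0,0,0.144],0],
  [[0,0,0.144],0],
  [[0,0,0],0],
  [[0,0,0],0],
])

```text
clock: 41.95
ee_pos: [0.4223, -0.1371, 0.1833]
ee_rot: [[0.964, 0.267, -0.001], [0.267, -0.964, 0.001], [-0.001, -0.001, -1.0]]
force: [0.7, -0.8, 0.4]
width: 1.0
grasp_force: 0.0
```

Call:
step_arm([
  [[0,0,0],0],
  [[0,0,0],0],
  [[0,0,0],0],
  [[0,0,0],0],
  [[0,0,0],0],
  [[0,0,0],0],
  [[0,0,0],0],
  [[0,0,0],0],
  [[0,0,0],0],
], fingers=0, grip_force=30)

```text
clock: 42.85
ee_pos: [0.4226, -0.1379, 0.185]
ee_rot: [[0.964, 0.266, 0.003], [0.266, -0.964, -0.001], [0.002, 0.002, -1.0]]
force: [-1.7, 0.6, 7.7]
width: 0.437
grasp_force: 30.1
```

Call:
step_arm([
  [[0,0,-0.1375],0],
  [[0,0,-0.1375],0],
  [[0,0,-0.1375],0],
  [[0,0,-0.1375],0],
  [[0,0,0],0.02],
  [[0,0,0],0.02],
  [[-0.058,0.124,0],0],
  [[-0.058,0.124,0],0],
  [[-0.058,0.124,0],0],
  [[0,0,0],0],
  [[0,0,0],0],
  [[0,0,0],0],
])

```text
clock: 44.05
ee_pos: [0.3716, -0.2492, 0.3482]
ee_rot: [[1.0, 0.018, 0.0], [0.018, -1.0, 0.0], [0.0, -0.0, -1.0]]
force: [0.5, 1.2, -0.9]
width: 0.438
grasp_force: 31.2
```

```bash
python3 - <<'E'
from h import *
s=state(); f=wshot('w14')
for q in ['hook_tip','hook_root','lock_hung_eye','lock_1','lock_1_eye']: tips(q,'wrist')
im=cv2.imread('pics/w14.png'); 
# rectified top view at plane z=.133 (bar top): x .42..+.64, y -.2..-.3, 2px/mm
xs=np.arange(.64,.42,-.0005); ys=np.arange(-.2,-.3,-.0005)
M=np.array([[topix(f,[x,y,.133]) for y in ys] for x in xs],np.float32)
r=cv2.remap(im,M[...,0],M[...,1],cv2.INTER_LINEAR); cv2.imwrite('pics/r14.png',cv2.resize(r,None,fx=1.35,fy=1.35))
w=cv2.resize(im,None,fx=1.0,fy=1.0)
R=cv2.resize(r,(int(r.shape[1]*1.35),int(r.shape[0]*1.35))); H=max(R.shape[0],384)
out=np.zeros((H,512+R.shape[1],3),np.uint8); out[:384,:512]=w; out[:R.shape[0],512:]=R
cv2.imwrite('pics/v14.png',out); print(out.shape)
np.save('r14.npy',r)
E
```

```text
t 44.05 p [ 0.372 -0.249  0.348] F [ 0.55   1.154 -0.876] w 0.438 g 31.246392130851746
[[ 1.     0.018  0.   ]
 [ 0.018 -1.     0.   ]
 [ 0.    -0.    -1.   ]]
q [-0.845 -0.189  2.109  0.     1.222  0.707]
wrist hook_tip 0.95 [ 0.451 -0.253  0.141]
wrist lock_1 0.9 [ 0.376 -0.249  0.199]
(595, 782, 3)
```

View pics/v14.png

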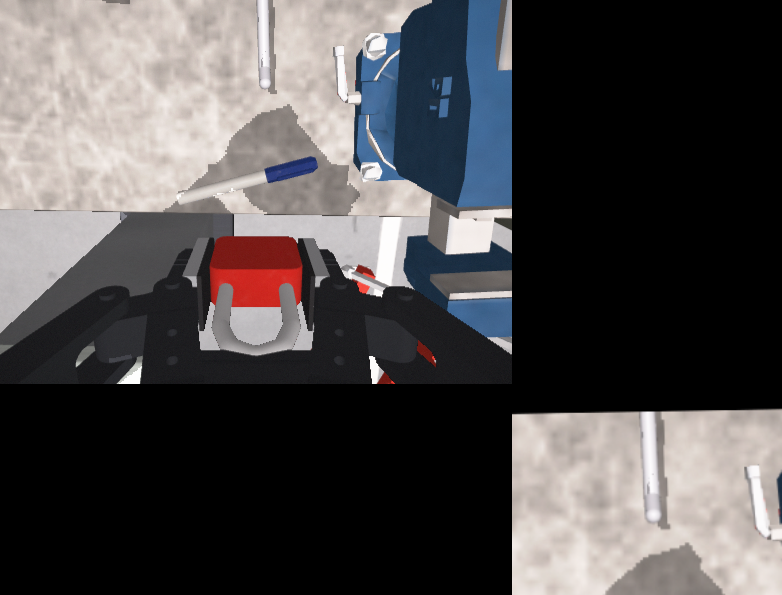

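The bar appears from (265,0) to its tip at (265,85) px; held lock's shackle at (257,320) is upright and centred between the fingers. Lower to threading height, then slide on.

Call:
step_arm([
  [[0,0.0127,0.1367],0],
  [[0,0,0.1367],0],
  [[0,0,0],0],
  [[0,0,0],0],
  [[0,0,0],0],
])

```text
clock: 44.85
ee_pos: [0.3724, -0.2544, 0.2685]
ee_rot: [[1.0, 0.018, 0.003], [0.018, -1.0, -0.003], [0.003, 0.003, -1.0]]
force: [0.4, 0.2, -0.7]
width: 0.437
grasp_force: 31.2
```

```bash
python3 - <<'E'
from h import *
s=state(); f=wshot('w15'); print(topix(f,[.447,-.2515,.139]),topix(f,[.52,-.2497,.13]))
tips('hook_tip','wrist'); 
im=cv2.cvtColor(cv2.imread('pics/w15.png'),cv2.COLOR_BGR2GRAY)
for x in (.455,.48,.50):
    u,v=topix(f,[x,-.2513+(x-.447)*.024,.133]); print(x,u,v, im[int(round(v)),int(u)-16:int(u)+17])
E
```

```text
t 44.85 p [ 0.372 -0.254  0.268] F [ 0.405  0.176 -0.736] w 0.437 g 31.195592880249023
[[ 1.     0.018  0.003]
 [ 0.018 -1.    -0.003]
 [ 0.003  0.003 -1.   ]]
q [-0.852 -0.052  2.15  -0.     1.039  0.701]
[249.761  82.025] [ 246.688 -230.459]
wrist hook_tip 0.82 [ 0.449 -0.251  0.142]
0.455 249.0183653586935 53.750137247059854 [188 188 190 189 190 192 195 196 142 145 160 173 182 188 192 196 199 201
 200 199 200 196 193 188 182 173 164 148 140 212 212 139 135]
0.48 247.91830455485484 -46.5900426138829 [111 108 106 103 118 177 179 178 178 179 177 178 176 177 179 178 177 179
 178 175 174 175 176 177 174 176 175 176 175 175 178 178 180]
0.5 246.91314144314964 -138.27429049013014 [53 48 51 49 50 54 52 51 52 49 51 48 48 48 51 52 52 51 47 49 50 51 51 51
 52 51 51 48 48 49 48 49 52]
```

Call:
step_arm([
  [[0.05,-0.004,0.006],0],
  [[0.05,0,0],0],
  [[0.05,0,0],0],
  [[0.05,0,0],0],
  [[0.05,0,0],0],
  [[0.05,0,0],0],
  [[0,0,0],0],
])

```text
clock: 45.65
ee_pos: [0.4631, -0.2513, 0.2663]
ee_rot: [[1.0, 0.019, 0.003], [0.019, -1.0, -0.003], [0.003, 0.003, -1.0]]
force: [0.6, 0.2, -0.5]
width: 0.434
grasp_force: 31.2
```

Call:
step_arm([
  [[0.05,0,0],0],
  [[0.05,0,0],0],
  [[0.05,0,0],0],
  [[0.05,0,0],0],
  [[0.05,0,0],0],
  [[0.033,0,0],0],
  [[0,0,0],0],
])

```text
clock: 46.35
ee_pos: [0.547, -0.2496, 0.2652]
ee_rot: [[1.0, 0.018, 0.001], [0.018, -1.0, -0.001], [0.001, 0.001, -1.0]]
force: [-0.9, -0.2, -0.7]
width: 0.439
grasp_force: 31.2
```

Call:
step_arm([
  [[0,0,0.02],0],
  [[0,0,0.02],0],
  [[0,0,0.008],0],
  [[0,0,0],0],
  [[0,0,0],0],
])

```text
clock: 46.85
ee_pos: [0.5459, -0.2491, 0.2492]
ee_rot: [[1.0, 0.017, -0.002], [0.017, -1.0, 0.001], [-0.002, -0.001, -1.0]]
force: [-1.3, 1.5, -2.7]
width: 0.439
grasp_force: 31.2
```

Call:
step_arm([
  [[0,0,0.006],0],
  [[0,0,0],0],
  [[0,0,0],0],
])

```text
clock: 47.15
ee_pos: [0.5463, -0.2493, 0.2481]
ee_rot: [[1.0, 0.018, -0.0], [0.018, -1.0, 0.0], [-0.0, -0.0, -1.0]]
force: [-1.5, 3.1, 2.3]
width: 0.437
grasp_force: 31.5
```

```bash
python3 - <<'E'
from h import *
s=state(); imaging.grab_frame('scene'); imaging.grab_frame('top'); wshot('w16')
for c in ('scene','top','wrist'):
    for q in ['lock_1','lock_1_eye','lock_hung_eye','t_handle_grip']: tips(q,c)
E
```

```text
t 47.15 p [ 0.546 -0.249  0.248] F [-1.471  3.091  2.307] w 0.437 g 31.500130891799927
[[ 1.     0.018 -0.   ]
 [ 0.018 -1.     0.   ]
 [-0.    -0.    -1.   ]]
q [-0.617  0.319  1.779  0.     1.044  0.936]
scene lock_1 0.65 [0.45  0.165 0.038]
scene lock_1 0.42 [ 0.55  -0.249  0.101]
scene lock_1_eye 0.25 [0.533 0.003 0.099]
scene t_handle_grip 0.57 [0.577 0.003 0.129]
scene t_handle_grip 0.51 [0.449 0.168 0.036]
top lock_1 0.49 [0.444 0.167 0.038]
top lock_hung_eye 0.53 [ 0.612 -0.005 -0.003]
top t_handle_grip 0.42 [0.585 0.003 0.128]
wrist lock_1 0.73 [ 0.549 -0.248  0.101]
wrist lock_1 0.36 [ 0.62  -0.248  0.13 ]
wrist lock_hung_eye 0.59 [ 0.595 -0.245  0.136]
```

Call:
step_arm([
  [[0,0,0],0],
  [[0,0,0],0],
  [[0,0,0],0],
  [[0,0,0],0],
  [[0,0,0],0],
  [[0,0,0],0],
  [[0,0,-0.05],0],
  [[0,0,-0.1],0],
  [[0,0,-0.1],0],
  [[0,0,-0.1],0],
  [[0,0,0],0],
], fingers=0.8)

```text
clock: 49.0
ee_pos: [0.5477, -0.2501, 0.3601]
ee_rot: [[1.0, 0.018, 0.009], [0.018, -1.0, -0.006], [0.009, 0.007, -1.0]]
force: [0.0, -0.1, 0.7]
width: 0.804
grasp_force: 0.0
```

```bash
python3 - <<'E'
from h import *
s=state(); imaging.grab_frame('scene'); imaging.grab_frame('top'); f=wshot('w17')
for c in ('scene','top','wrist'):
    for q in ['lock_1','lock_1_eye','lock_hung_eye']: tips(q,c)
redrect('w17',f,[.55,-.25],z=.1)
E
```

```text
t 49.0 p [ 0.548 -0.25   0.36 ] F [ 0.042 -0.067  0.668] w 0.804 g 0.0
[[ 1.     0.018  0.009]
 [ 0.018 -1.    -0.006]
 [ 0.009  0.007 -1.   ]]
q [-0.617  0.176  1.723 -0.     1.232  0.936]
scene lock_1 0.61 [ 0.549 -0.24   0.102]
scene lock_1 0.53 [0.448 0.166 0.038]
scene lock_1_eye 0.47 [ 0.607 -0.243  0.102]
scene lock_hung_eye 0.61 [ 0.699 -0.015  0.089]
scene lock_hung_eye 0.37 [ 0.597 -0.245  0.13 ]
top lock_1 0.45 [0.441 0.163 0.039]
top lock_hung_eye 0.23 [ 0.37  -0.238  0.001]
wrist lock_1 0.62 [ 0.55  -0.243  0.097]
wrist lock_hung_eye 0.86 [ 0.592 -0.24   0.136]
red n 1542 pix [218 126] [277 220] c [ 0.567 -0.243] size (37.46847152709961, 66.56846618652344) wide axis deg 177.0
```

Call:
step_arm([
  [[0,0,-0.13],0.003],
  [[-0.058,-0.139,0],0],
  [[-0.058,-0.139,0],0],
  [[-0.058,-0.139,0],0],
  [[-0.058,-0.139,0],0],
  [[-0.058,-0.139,0],0],
  [[-0.058,-0.139,0],0],
  [[-0.058,-0.139,0],0],
  [[-0.058,-0.139,0],0],
  [[-0.058,-0.139,0],0],
  [[-0.058,-0.139,0],0],
  [[0,0,0],0],
  [[0,0,0],0],
], fingers=1)

```text
clock: 50.9
ee_pos: [0.3725, 0.1685, 0.3922]
ee_rot: [[1.0, 0.001, 0.0], [0.001, -1.0, -0.0], [0.0, 0.0, -1.0]]
force: [0.1, -0.4, 0.2]
width: 1.0
grasp_force: 0.0
```

```bash
python3 - <<'E'
from h import *
s=state(); f=wshot('w18'); redrect('w18',f,[.443,.166]); tips('lock_1','wrist')
imaging.grab_frame('top'); imaging.grab_frame('scene')
for c in('top','scene'):
  for q in ['lock_1','lock_hung','lock_hung_eye','lock_1_eye','plug_1','door_edge']: tips(q,c)
E
```

```text
t 50.9 p [0.373 0.168 0.392] F [ 0.139 -0.411  0.228] w 1.0 g 0.0
[[ 1.     0.001  0.   ]
 [ 0.001 -1.    -0.   ]
 [ 0.     0.    -1.   ]]
q [ 0.146 -0.354  2.155 -0.     1.34   1.715]
red n 554 pix [236  92] [276 113] c [0.439 0.168] size (17.857646942138672, 37.31834030151367) wide axis deg 93.7
wrist lock_1 0.76 [0.445 0.17  0.04 ]
top lock_1 0.55 [0.532 0.002 0.095]
top lock_1 0.54 [ 0.551 -0.243  0.1  ]
top lock_hung 0.56 [ 0.602 -0.241  0.099]
top lock_hung_eye 0.57 [ 0.617 -0.247  0.131]
top lock_hung_eye 0.47 [ 0.599 -0.248  0.135]
top door_edge 0.93 [0.532 0.001 0.094]
scene lock_1 0.75 [0.446 0.167 0.036]
scene lock_1 0.65 [ 0.553 -0.246  0.104]
scene lock_hung 0.55 [ 0.606 -0.24   0.1  ]
scene lock_hung_eye 0.35 [ 0.598 -0.244  0.134]
scene door_edge 0.76 [0.532 0.004 0.095]
```

Call:
step_arm([
  [[0.1133,0,0],0],
  [[0.1133,0,0],0],
  [[0,0,0.14],-0.0103],
  [[0,0,0.14],0],
  [[0,0,0.14],0],
  [[0,0,0.14],0],
  [[0,0,0.137],0],
  [[0,0,0],0],
  [[0,0,0],0],
])

```text
clock: 52.6
ee_pos: [0.4411, 0.1678, 0.1834]
ee_rot: [[0.998, 0.064, -0.001], [0.064, -0.998, -0.0], [-0.001, 0.0, -1.0]]
force: [-0.2, -0.6, 0.4]
width: 0.999
grasp_force: 0.0
```

Call:
step_arm([
  [[0,0,0],0],
  [[0,0,0],0],
  [[0,0,0],0],
  [[0,0,0],0],
  [[0,0,0],0],
  [[0,0,0],0],
  [[0,0,0],0],
  [[0,0,0],0],
  [[0,0,0],0],
], fingers=0, grip_force=30)

```text
clock: 53.5
ee_pos: [0.4418, 0.1679, 0.1848]
ee_rot: [[0.998, 0.064, 0.003], [0.064, -0.998, 0.0], [0.003, -0.0, -1.0]]
force: [-1.9, -0.7, 7.0]
width: 0.441
grasp_force: 30.1
```

Call:
step_arm([
  [[0,0,-0.1375],0],
  [[0,0,-0.1375],0],
  [[0,0,-0.1375],0],
  [[0,0,-0.1375],0],
  [[0,0,0],0.0075],
  [[-0.0259,0.14,0],0],
  [[-0.0259,0.14,0],0],
  [[-0.0259,0.14,0],0],
  [[-0.0259,0.14,0],0],
  [[-0.0259,0.14,0],0],
  [[-0.0259,0.14,0],0],
  [[-0.0259,0.14,0],0],
  [[-0.0259,0.14,0],0],
  [[-0.0259,0.14,0],0],
  [[-0.0259,0.14,0],0],
  [[0,0,0],0],
  [[0,0,0],0],
  [[0,0,0],0],
])

```text
clock: 55.3
ee_pos: [0.3701, -0.2527, 0.348]
ee_rot: [[1.0, 0.017, -0.0], [0.017, -1.0, 0.0], [-0.0, -0.0, -1.0]]
force: [0.3, -0.4, -1.0]
width: 0.438
grasp_force: 31.4
```

Call:
step_arm([
  [[0,0.002,0.1367],0],
  [[0,0,0.1367],0],
  [[0,0,0],0],
  [[0,0,0],0],
  [[0,0,0],0],
])

```text
clock: 55.8
ee_pos: [0.371, -0.2544, 0.2684]
ee_rot: [[1.0, 0.017, 0.003], [0.017, -1.0, -0.003], [0.003, 0.003, -1.0]]
force: [-0.3, -0.0, -1.3]
width: 0.438
grasp_force: 31.4
```

```bash
python3 - <<'E'
from h import *
s=state(); f=wshot('w19')
im=cv2.cvtColor(cv2.imread('pics/w19.png'),cv2.COLOR_BGR2GRAY)
for x in (.452,.456,.46):
    u,v=topix(f,[x,-.2515,.134]); print(x,u,v, im[int(round(v)),int(u)-16:int(u)+17])
E
```

```text
t 55.8 p [ 0.371 -0.254  0.268] F [-0.32  -0.031 -1.33 ] w 0.438 g 31.383687257766724
[[ 1.     0.017  0.003]
 [ 0.017 -1.    -0.003]
 [ 0.003  0.003 -1.   ]]
q [-0.854 -0.055  2.153  0.     1.039  0.699]
0.452 250.05561057494467 59.46260177946084 [190 194 194 196 197 200 201 126 146 164 173 183 187 192 196 198 200 200
 198 200 198 194 189 186 177 168 155 137 181 219 142 139 138]
0.456 250.23192490882852 44.33293781169439 [180 180 182 183 187 189 164 132 148 164 174 181 190 191 196 199 199 199
 198 198 194 191 187 178 171 158 142 117 132 131 130 132 133]
0.46 250.41224908061287 28.859186674929447 [174 173 171 168 173 175 138 165 187 206 217 224 152 234 239 246 250 246
 241 236 230 225 222 211 195 175 147 128 128 126 125 126 127]
```

Same geometry as before; bar centred. Slide on, lower, release.

Call:
step_arm([
  [[0.05,-0.004,0.006],0],
  [[0.05,0,0],0],
  [[0.05,0,0],0],
  [[0.05,0,0],0],
  [[0.05,0,0],0],
  [[0.05,0,0],0],
  [[0.05,0,0],0],
  [[0.05,0,0],0],
  [[0,0,0],0],
  [[0,0,0],0],
])

```text
clock: 56.85
ee_pos: [0.4904, -0.2511, 0.2656]
ee_rot: [[1.0, 0.017, 0.001], [0.017, -1.0, -0.001], [0.001, 0.001, -1.0]]
force: [-0.2, 0.3, -0.2]
width: 0.436
grasp_force: 31.4
```

Call:
step_arm([
  [[0,0,0.02],0],
  [[0,0,0.02],0],
  [[0,0,0.01],0],
  [[0,0,0.004],0],
  [[0,0,0],0],
  [[0,0,0],0],
])

```text
clock: 57.45
ee_pos: [0.4901, -0.2515, 0.2486]
ee_rot: [[1.0, 0.016, 0.001], [0.016, -1.0, -0.001], [0.001, 0.001, -1.0]]
force: [-0.8, -2.6, 3.6]
width: 0.438
grasp_force: 31.9
```

Call:
step_arm([
  [[0,0,0],0],
  [[0,0,0],0],
  [[0,0,0],0],
  [[0,0,0],0],
  [[0,0,0],0],
  [[0,0,0],0],
  [[0,0,-0.05],0],
  [[0,0,-0.1],0],
  [[0,0,-0.1],0],
  [[0,0,-0.1],0],
  [[0,0,-0.1],0],
  [[-0.15,0,-0.05],0],
  [[-0.1,0,0],0],
  [[0,0,0],0],
  [[0,0,0],0],
], fingers=0.8)

```text
clock: 58.95
ee_pos: [0.4149, -0.2522, 0.3992]
ee_rot: [[1.0, 0.015, 0.002], [0.015, -1.0, -0.001], [0.002, 0.001, -1.0]]
force: [-0.4, 0.5, -0.3]
width: 0.798
grasp_force: 0.0
```

```bash
python3 - <<'E'
from h import *
s=state(); imaging.grab_frame('scene'); imaging.grab_frame('top'); f=wshot('w20')
for c in ('scene','top','wrist'):
    for q in ['lock_1','lock_hung','lock_1_eye','lock_hung_eye','plug_1','door_edge','tape_black','marker','bearing_b','torch']: tips(q,c)
E
```

```text
t 58.95 p [ 0.415 -0.252  0.399] F [-0.431  0.498 -0.305] w 0.798 g 0.0
[[ 1.     0.015  0.002]
 [ 0.015 -1.    -0.001]
 [ 0.002  0.001 -1.   ]]
q [-0.78  -0.146  1.974  0.     1.311  0.775]
scene lock_1 0.51 [ 0.497 -0.251  0.104]
scene lock_1 0.38 [ 0.55  -0.241  0.101]
scene lock_hung 0.51 [ 0.606 -0.242  0.102]
scene lock_hung_eye 0.6 [ 0.598 -0.244  0.132]
scene door_edge 0.94 [0.529 0.005 0.098]
scene tape_black 0.37 [ 0.769  0.2   -0.001]
scene marker 0.54 [ 0.373 -0.237  0.002]
scene bearing_b 0.5 [0.532 0.004 0.096]
scene torch 0.87 [ 0.568  0.455 -0.001]
top lock_1 0.66 [ 0.554 -0.245  0.103]
top lock_1 0.39 [ 0.496 -0.251  0.11 ]
top lock_hung 0.38 [ 0.604 -0.241  0.101]
top lock_hung 0.21 [ 0.553 -0.245  0.098]
top lock_hung_eye 0.51 [ 0.598 -0.247  0.133]
top plug_1 0.21 [ 0.495 -0.252  0.104]
top door_edge 0.98 [0.535 0.003 0.097]
top tape_black 0.72 [ 0.764  0.202 -0.002]
top bearing_b 0.5 [ 0.581 -0.343  0.006]
top torch 0.5 [ 0.57   0.453 -0.004]
wrist marker 0.79 [ 0.366 -0.241  0.002]
wrist bearing_b 0.44 [ 0.49  -0.251  0.137]
```

Call:
step_arm([
  [[0,0,0],0],
  [[0,0,0],0],
  [[0,0,0],0],
  [[0,0,0],0],
  [[0,0,0],0],
  [[0,0,0],0],
  [[0,0,0],0],
  [[0,0,0],0],
  [[0,0,0],0],
  [[0,0,0],0],
  [[0,0,0],0],
  [[0,0,0],0],
  [[0,0,0],0],
  [[0,0,0],0],
  [[0,0,0],0],
  [[0,0,0],0],
  [[0,0,0],0],
  [[0,0,0],0],
  [[0,0,0],0],
  [[0,0,0],0],
])

```text
clock: 62.6
ee_pos: [0.4151, -0.2521, 0.398]
ee_rot: [[1.0, 0.016, -0.0], [0.016, -1.0, 0.0], [-0.0, -0.0, -1.0]]
force: [0.5, 0.7, 0.0]
width: 0.801
grasp_force: 0.0
```

```bash
python3 -c "
from h import *
imaging.grab_frame('scene'); tips('lock_1','scene'); tips('t_handle_grip','scene',1); print(job.job_done())"
```

```text
scene lock_1 0.58 [ 0.495 -0.25   0.105]
scene lock_1 0.54 [ 0.551 -0.242  0.101]
scene t_handle_grip 0.65 [0.581 0.    0.133]
the job is handed in; nothing more can be done
None
```

I handed the job in at about 63 s (no verdict came back): three plugs in the enclosure, door shut with the T-handle turned home, and the two loose padlocks I found (no sign of a third) on the hook beside the first.

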